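# Open the snap-tab cover of the opener's control box

## Robot

A 6-joint arm with a two-finger parallel gripper is mounted at the origin on a cart in front of the work surface, level with it; the furniture and walls round the work are solid. World frame = base frame: x ahead of the robot, y to its left, z up, the work surface at z = 0. Lengths are in mm, angles in rad, forces in N, time in s.
With the tool pointing down it reaches from about 400 to 925 mm from the base axis. Payload 12.5 kg.
Tool frame: the origin (TCP) lies between the finger pads, 19 mm behind the fingertips; this is the grasp point; z points along the fingers, y is the line along which they close (so a half turn about z gives the same grasp; the last joint's range is limited). The gripper opens to 95 mm and grips with 3 to 60 N. Pads are 20 mm wide; open, the fingers measure 119 mm over their backs; the gripper's body (75 mm by 180 mm) begins 59 mm behind the grasp point.
Start: joints at [0.994, 0.491, 1.559, -0, 1.092, -0.106], TCP at [283.486, 557.028, 233.461] pointing down, gripper open.
Joint ranges: [-3.1, 3.1], [-0.84, 2.19], [0.05, 2.79], [-1.13, 4.28], [0.06, 2.93], [-2.69, 2.69]. Speed limits (rad/s): [2.22, 2.22, 2.79, 3.14, 3.14, 3.14].

## Interface

Orientations are given as [roll, pitch, yaw] about the fixed x, y, z axes, in that order (R = Rz(yaw) Ry(pitch) Rx(roll)).
In Python, from cell import env gives the robot as it stands.
- The arm moves only by the tool arm_command, never from a script. Its argument "targets" is a list of rows, each a list of 5 numbers: the shift along the tool's x, y, z in mm, then the turn about the tool's z in degrees, then the opening, from 0 (shut) to 1 (fully open). In form: [[tx, ty, tz, roll, fingers], ...]. A call has 1 to 5 rows; each row is the pose to reach, as a shift and turn from the pose commanded when the call began, along the tool's axes at that moment; what a row does not reach only later rows make up. A row lasts 1/10 s, in which the tool goes at most 50 mm and 8.59 degrees, less where a joint would pass 70% of its speed; a pose out of reach is approached as far as the arm can. A call with a gripper value outside its range is refused whole. The fingers move at their own pace and stop on an object; the grip force is fixed at half the most. Time passes only in rows, so rows that repeat a pose let the fingers close. It gives the time, the measured TCP pose, the force, the opening and the grip force at its end, in the units of the state.
- env.state(): the state, without advancing time (a new reading comes with each control period).
- env.read_camera(name): name is "scene" or "top"; returns a dict with "frame" (384x512x3 uint8, red, green, blue), "vertical_fov" (degrees; the focal length in pixels is half the picture's height over the tangent of half this angle, whatever the lens; pixels are square), "cx", "cy" (the principal point, pixels), "world_from_camera" (4x4, takes a point from camera to world coordinates). Camera axes: x right, y down, z forward; pixel columns grow to the right and rows downward; lengths in mm; the calibration is good to about 2 mm. A picture is of the moment at which its call begins. There is no depth.
- env.job_done(): hands the job in; it is judged then, once.
The state is a dict: "t": time; "joints": joint angles; "qvel": joint speeds; "tau": joint torques, N m; "eef_pos": TCP position; "tcp_rot": TCP orientation; "ft_force": force on the tool from outside, world axes, zero at the start; "moment": the same for the moment, N m; "opening": opening from 0.0 (shut) to 1.0 (fully open); "grip_force": force on a finger pad.
Only numpy, scipy, OpenCV 4.12 (cv2) and the standard library are available. Lean on these libraries where they do the work, as an engineer would, in place of code of your own. Each camera call takes 0.05 s, during which the arm holds its last target. There are 200 camera calls.

## Task

Take the white cover off the grey control box: pinch its snap tab inward, only as far as it needs to let go (the circuit board close behind it must not be pushed), feeling with a light lift whether it is free. Swing that end up, draw the lugs at the other end out of their slots, and lay the cover gently, flat and right way up, in the middle of the rubber pad. Do not wrench the cover against the box, and leave everything else where it lies.

Things in the scene. Friction and masses are not known exactly. Their poses are not given: they have to be found in the camera images.
- box: Fixed grey plastic control box, 136 (x) by 84 (y), walls 46 high, 4 thick. Origin: centre of underside (outer faces x = -66 and 70, y = -42 and 42). x runs from the tab end (roughly nearest the robot) to the slot end. Inside, a circuit board stands behind the tab: pressed 3 mm past the point where its hook comes free, the tab meets the board (top at z = 35), which bears 4 N at most.
- slots (a point): Middle of the lip's near edge on the slotted rail at the box's +x end (box frame x = 55, y = 0, z = 53). The rail spans x = 55 to 70, up to z = 59. Under it two slots at y = -24 and 24, 18 wide, 7 high (z = 46 to 53), 11 deep, hold the cover's lugs, which lie 7 mm under the lip with 4 mm room behind, 3 mm above, 2 mm each side.
- cover: Loose white plastic cover, 0.15 kg. Origin: centre of the underside of its plate (z = 0 to 4, x = -66 to 50, y = -40 to 40), 46 above the box's underside when shut; axes as the box's. Two side skirts (y = 33 to 36 and -36 to -33, x = -46 to 40) reach down to z = -24: it stands on these when laid down. Cover and tab stand 25 N at most against box and strike.
- tab_face (a point): On the snap tab, an upright black paddle on the cover, 24 wide, 5 thick, z = 4 to 32: the middle of its outer face, cover frame x = -55, y = 0, z = 18, tab at rest. It gives straight towards the cover's +x, against a spring (about 5 N to start, 0.8 N more per mm, travel 16 mm). Sprung hook below the plate: tip x = -61, z = -19 to -14, 2 mm play under the strike.
- strike (a point): Middle of the front wall's inner face over the tab's hook (box frame x = -62, y = 0, z = 37). A steel strike (z = 34 to 41) sticks in here over the hook. It is adjustable: the tab must be pressed between 2 and 11 mm before the hook clears it; how far cannot be seen or measured, only felt by a light lift. The circuit board moves with the strike.
- rest_face (a point): On the upright rest, a rigid white wall on the cover, 28 wide, 6 thick, z = 4 to 32: the middle of its far face, cover frame x = -9, y = 0, z = 18. Pinch between this face and the tab's outer face, along the cover's x axis: 46 mm apart with the tab at rest.
- grip (a point): Midway between the two pinch faces, cover frame x = -32, y = 0, z = 31: a good place for the TCP (lower, the fingertips may touch the plate as they close).
- lug_line (a point): Middle of the line through the two lug tips, cover frame x = 62, y = 0, z = 0; the lugs (y = -24 and 24) are 14 wide, 4 thick. When the tab is free, turn the cover tab end up by 0.2 rad before drawing it at least 15 mm along -x out of the slots. Turning about the line x = 62, z = -16 (cover frame when shut) makes the hook rise straight.
- pad: Fixed flat black rubber pad, 180 by 150 by 4 thick, lying on the bench to the left of the box. Origin: centre of its underside. A cover laid on it has its origin 28 above the pad's underside.
- tape_yellow: Bystander: small yellow roll of tape, 61 across, 16 high, between robot and box. Origin: centre of the underside.
- pliers_small: Bystander: small yellow pliers, 153 long, 15 high, lying flat. Origin: centre of the underside.
- sanding_block: Bystander: black sanding block, 102 long, 68 wide, 30 high. Origin: centre of the underside.
- screwdriver_yellow: Bystander: yellow screwdriver, 177 long, 27 high, lying flat. Origin: centre of the underside.

How it is judged (in metres and radians):
On the way:
1. the tab end of the cover is swung up while the lugs are still in their slots (angle between cover's own z axis and vertical above 0.12 rad and x of cover in the frame of box above -0.007 m and z of cover in the frame of box below 0.07 m).
At the end, for the whole second after the job is handed in: The cover lies at rest, flat (within 0.06 rad) and right way up on its skirts on the rubber pad, its origin within 35 mm of the pad's middle (horizontal distance between cover and pad below 0.035 m and angle between cover's own z axis and vertical below 0.06 rad and z of cover in the frame of pad between 0.022 and 0.033 m and linear speed of cover below 0.02 m/s); the robot touches nothing.
It fails at once if the cover is wrenched or pressed against the box (over 25 N) (contact force between cover and box above 25 N).
It fails at once if the hook is torn at the strike (over 25 N), or the tab is pushed against the circuit board (over 4 N) (contact force between cover and keeper_c0 above 25 N or contact force between cover and board_c0 above 4 N).
It fails at once if the cover is slammed or dropped on the pad (over 40 N) (contact force between cover and pad above 40 N).
It fails at once if a bystander is moved by more than 20 mm (distance of any of tape_yellow, pliers_small, sanding_block, screwdriver_yellow from where it was at the start of the episode above 0.02 m).
It also fails if it takes over 72 s, if anything falls off the work surface, if the arm or the gripper's body presses on something with over 40 N, if the wrist force passes 120 N, or if a joint passes its speed limit or range.

## Working session

There is one attempt and no reset: what is moved stays moved. The work goes in short steps, Python scripts to look and compute and a tool call to move; the robot and the scene stay as the last step left them, time stands still between calls to the robot, and variables do not carry over. Pictures are saved under pics/ and viewed, at most 12 in all, crops included, and the job is handed in when it is done.

Besides the shell and the picture viewer there is one more tool, called after ">>>" by a JSON object that holds its "method" and its "body", one argument or row to a line. arm_command: Moves the arm, as the interface text tells. Its arguments: {"type":"object","properties":{"targets":{"type":"array","items":{"type":"array","items":{"type":"number"}}}},"required":["targets"]}

```bash
mkdir -p pics; ls
cat > h.py <<'E'
import numpy as np,cv2
from cell import env
def snap(n,f):
    c=env.read_camera(n); cv2.imwrite('pics/'+f+'.png',c['frame'][:,:,::-1]); np.savez('pics/'+f,**{k:v for k,v in c.items()}); return c
def ray(c,u,v,z):
    f=192/np.tan(np.radians(float(c['vertical_fov']))/2)
    T=np.array(c['world_from_camera']); d=T[:3,:3]@np.array([(u-c['cx'])/f,(v-c['cy'])/f,1]); o=T[:3,3]
    return o+d*(z-o[2])/d[2]
def proj(c,P):
    f=192/np.tan(np.radians(float(c['vertical_fov']))/2)
    T=np.array(c['world_from_camera']); p=T[:3,:3].T@(np.array(P)-T[:3,3]); return np.array([p[0]/p[2]*f+c['cx'],p[1]/p[2]*f+c['cy']])
E
python3 - <<'E'
from h import *
for n in('scene','top'):
    c=snap(n,n+'0'); print(n,c['vertical_fov'],c['cx'],c['cy'],np.round(c['world_from_camera'],3).tolist())
s=env.state();print({k:np.round(v,3).tolist() for k,v in s.items()})
a=cv2.imread('pics/top0.png');b=cv2.imread('pics/scene0.png')
cv2.imwrite('pics/both.png',cv2.resize(a,(800,600),interpolation=cv2.INTER_CUBIC))
E
```

```text
pics
scene 55.92583229925845 261.10870329576244 187.77660708147616 [[0.652, -0.523, 0.549, 82.826], [-0.758, -0.444, 0.477, -143.964], [-0.006, -0.727, -0.686, 659.935], [0.0, 0.0, 0.0, 1.0]]
top 47.709935653350065 260.8468805188438 190.38457926127984 [[-0.029, -0.996, 0.081, 456.472], [-0.999, 0.027, -0.027, 278.452], [0.024, -0.082, -0.996, 1117.87], [0.0, 0.0, 0.0, 1.0]]
{'t': 0.1, 'joints': [0.994, 0.491, 1.559, 0.0, 1.092, -0.106], 'qvel': [0.0, -0.001, -0.002, 0.002, 0.0, 0.0], 'tau': [0.004, -61.363, -25.86, 0.069, 0.047, -0.0], 'eef_pos': [283.365, 556.864, 232.935], 'tcp_rot': [-3.141, -0.0, 2.671], 'ft_force': [0.332, -0.398, -0.487], 'moment': [-0.022, -0.031, -0.022], 'grip_force': 0.0, 'opening': 1.001}
```

View pics/both.png

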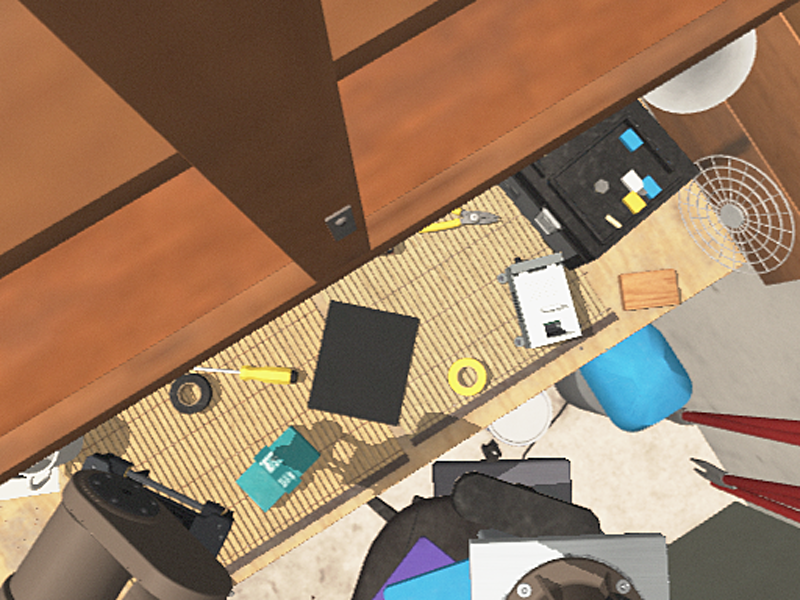

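View pics/scene0.png

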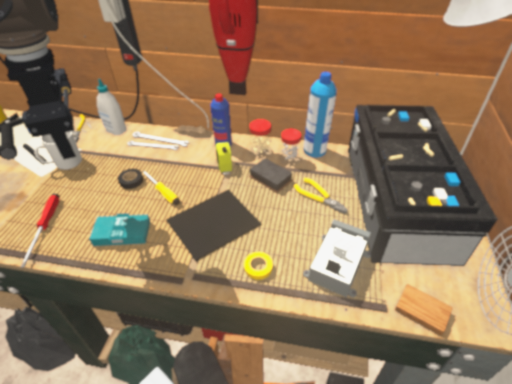

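The top view shows the box at about (349,192) native px, the pad at (233,232) and the tape at (299,241). In the scene view the box is at about (338,257). I'll enlarge both boxes.

Run:
```python
import cv2
a=cv2.imread('pics/top0.png')[155:230,305:385]
cv2.imwrite('pics/c1.png',cv2.resize(a,None,fx=8,fy=8,interpolation=cv2.INTER_CUBIC))
a=cv2.imread('pics/scene0.png')[215:305,295:385]
cv2.imwrite('pics/c2.png',cv2.resize(a,None,fx=6.6666,fy=6.6666,interpolation=cv2.INTER_CUBIC))
```

```text
(no output)
```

View pics/c1.png

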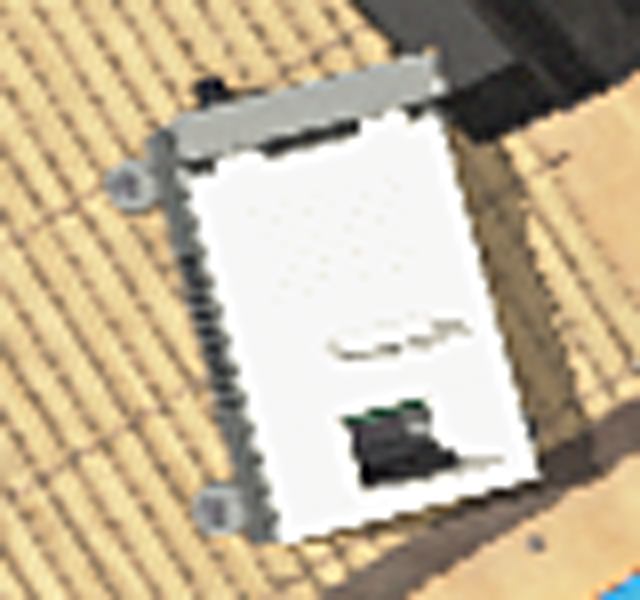

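View pics/c2.png

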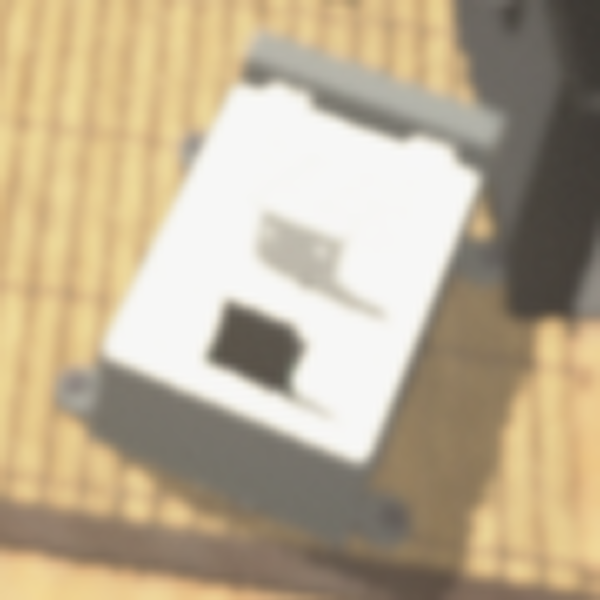

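Clear view. In the top crop the cover's tab-end corners are at (283,543) and (540,475), and its slot-end corners at (187,172) and (437,110). In the scene crop the tab-end corners are at (105,357) and (362,465), and the slot-end corners at (242,85) and (482,175).

Run:
```python
from h import *
from scipy.optimize import least_squares
T=np.load('pics/top0.npz');S=np.load('pics/scene0.npz')
n=lambda p,s,o:((np.array(p)+.5)/s-.5+o)
P=[(-66,40,50),(-66,-40,50),(50,40,50),(50,-40,50),(70,-42,59),(70,42,59)]
t=[n(p,8,(305,155)) for p in [(283,543),(540,475),(187,172),(437,110),(432,55),(172,128)]]
s=[n(p,6.6666,(295,215)) for p in [(105,357),(362,465),(242,85),(482,175),(505,115),(262,35)]]
def W(q,p):
    c,sn=np.cos(q[2]),np.sin(q[2]); return np.array([q[0]+c*p[0]-sn*p[1],q[1]+sn*p[0]+c*p[1],p[2]])
def res(q,which):
    r=[]
    if 't' in which: r+=[proj(T,W(q,p))-a for p,a in zip(P,t)]
    if 's' in which: r+=[proj(S,W(q,p))-a for p,a in zip(P,s)]
    return np.ravel(r)
for w in('t','s','ts'):
    r=least_squares(res,[500,100,0.1],args=(w,)); print(w,r.x,np.round(r.fun,1).tolist())
q=r.x
print('grip',W(q,(-32,0,77)),'tab',W(q,(-55,0,64)))
pc=[ray(T,*n(p,1.5625,0),4) for p in [(331,300),(419,318),(398,425),(309,407)]]
print(np.round(pc,1),np.mean(pc,0)); d=pc[3]-pc[0]; print('yaw long',np.arctan2(-d[1],-d[0]),[np.linalg.norm(pc[i]-pc[i-1]) for i in range(4)])
print('tape',ray(T,*n((468,377),1.5625,0),16))
# yaw needed: tool y along cover x
print(np.degrees(q[2]))
```

```text
t [5.32421016e+02 3.15456866e+01 2.27525697e-01] [0.7, -0.0, -0.4, 0.3, 0.2, 1.1, -0.2, 0.8, -0.1, -0.7, -0.2, -1.4]
s [5.32213035e+02 2.98663650e+01 2.22603064e-01] [0.1, -0.6, 0.5, -0.3, -0.3, 0.6, -0.4, 0.6, 0.5, 0.7, -0.5, -1.0]
ts [5.32400531e+02 3.05616459e+01 2.25045163e-01] [1.0, -0.0, -0.1, 0.3, 0.7, 1.0, 0.2, 0.9, 0.4, -0.7, 0.3, -1.5, -0.0, -0.7, 0.3, -0.6, -0.6, 0.4, -0.7, 0.3, 0.2, 0.4, -0.8, -1.2]
grip [501.20744161  23.42083354  77.        ] tab [478.78740892  18.28837466  64.        ]
[[547.  375.1   4. ]
 [513.4 231.3   4. ]
 [340.7 270.6   4. ]
 [374.  414.    4. ]] [443.79162217 322.75558961   4.        ]
yaw long -0.22136439434972824 [np.float64(177.2936141156778), np.float64(147.59524220336158), np.float64(177.14390450333815), np.float64(147.1866932760537)]
tape [415.14452399 155.39788028  16.        ]
12.894138011546405
```

>>> {"method": "arm_command", "body": {
  "targets": [
    [-38,-32,0,8.5,1],
    [-76,-64,0,17,1],
    [-114,-97,0,25.5,1],
    [-152,-130,0,34,1],
    [-190,-163,0,42.5,1]
  ]
}}

```text
t: 0.6
eef_pos: [378.7, 324.6, 233.3]
tcp_rot: [-3.141, 0.0, 1.923]
ft_force: [1.4, 0.4, -0.2]
opening: 1.001
grip_force: 0.0
```

>>> {"method": "arm_command", "body": {
  "targets": [
    [-49,2,0,7.6,1],
    [-98,4,0,7.6,1],
    [-147,5,0,7.6,1],
    [-196,6,0,7.6,1],
    [-245,7,0,7.6,1]
  ]
}}

```text
t: 1.1
eef_pos: [471.3, 97.5, 233.4]
tcp_rot: [-3.142, -0.0, 1.796]
ft_force: [-0.2, -0.1, 0.0]
opening: 1.001
grip_force: 0.0
```

```bash
cat >> h.py <<'E'
def rel(goal):
    s=env.state(); p=np.array(s['eef_pos']); R=cv2.Rodrigues(np.zeros(3))[0]
    from scipy.spatial.transform import Rotation as Ro
    R=Ro.from_euler('xyz',s['tcp_rot']).as_matrix()
    print('pos',p.round(2),'rot',np.round(s['tcp_rot'],3),'toolshift',(R.T@(np.array(goal)-p)).round(2),'F tool',(R.T@np.array(s['ft_force'])).round(2),'M',(R.T@np.array(s['moment'])).round(3),'op',s['opening'],'g',s['grip_force'],'t',s['t'])
E
python3 -c "
from h import *
rel([501.2,23.4,77])"
```

```text
pos [471.27  97.52 233.41] rot [-3.142 -0.     1.796] toolshift [-78.96  12.6  156.4 ] F tool [-0.05 -0.23 -0.02] M [-0.006 -0.051 -0.038] op 1.001317075858133 g 0.0 t 1.1
```

>>> {"method": "arm_command", "body": {
  "targets": [
    [-45,6,0,0,0.8],
    [-79,12.5,20,0,0.8],
    [-79,12.5,65,0,0.75],
    [-79,12.5,105,0,0.75],
    [-79,12.5,120,0,0.75]
  ]
}}

```text
t: 1.6
eef_pos: [499.3, 24.9, 110.2]
tcp_rot: [-3.137, -0.001, 1.795]
ft_force: [0.5, 0.4, 0.2]
opening: 0.753
grip_force: 0.0
```

Run:
```python
from h import *
rel([501.2,23.4,77])
for n,f,(x,y,w,h) in(('scene','s1',(280,180,130,130)),('top','t1',(305,150,90,90))):
    c=snap(n,f); 
    cv2.imwrite('pics/'+f+'c.png',cv2.resize(cv2.imread('pics/'+f+'.png')[y:y+h,x:x+w],(400,400),interpolation=cv2.INTER_CUBIC))
cv2.imwrite('pics/c3.png',np.hstack([cv2.imread('pics/s1c.png'),cv2.imread('pics/t1c.png')]))
```

```text
pos [499.34  24.94 110.16] rot [-3.137e+00 -1.000e-03  1.795e+00] toolshift [-1.97  1.62 33.15] F tool [ 0.28  0.59 -0.17] M [ 0.02  -0.054 -0.063] op 0.753144804491409 g 0.0 t 1.6
```

View pics/c3.png

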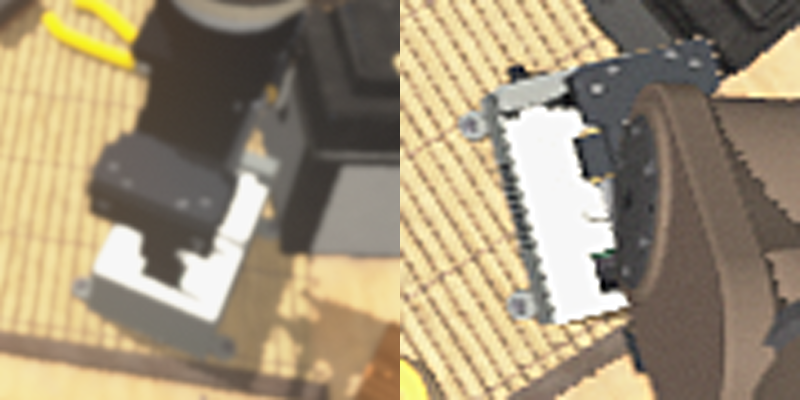

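Fingers straddle the tab and rest correctly. The toolbox stands close to the gripper's far right, so I'll check its height.

Run:
```python
from h import *
S=np.load('pics/scene0.npz');T=np.load('pics/top0.npz')
b=ray(S,372,262,0);print(b)
for z in(30,60,90,120):print(z,ray(S,374,235,z).round(),ray(S,358,107,z).round())
# toolbox nearest corner in top image (enlarged 580,262)
for z in(0,60,100):print(z,ray(T,580/1.5625,262/1.5625,z).round(), ray(T,500/1.5625,188/1.5625,z).round())
rel([501.2,23.4,77])
c,s=np.cos(.225),np.sin(.225)
for u in(-90,90):
  for v in(-37,37): print(u,v,501+c*u-s*v,23.4+s*u+c*v)
```

```text
[588.58273952 -23.11224825   0.        ]
30 [633.   3.  30.] [1091.  303.   30.]
60 [607.  -4.  60.] [1043.  282.   60.]
90 [581. -11.  90.] [995. 261.  90.]
120 [555. -18. 120.] [947. 240. 120.]
0 [599. -41.   0.] [728.  88.   0.]
60 [592. -24.  60.] [714.  98.  60.]
100 [587. -13. 100.] [704. 105. 100.]
pos [499.77  25.23 111.31] rot [-3.137e+00 -1.000e-03  1.796e+00] toolshift [-2.16  1.13 34.3 ] F tool [-0.56 -0.27 -1.69] M [ 0.047 -0.089  0.06 ] op 0.750993894722845 g 0.0 t 1.7
-90 -37 421.5234657626697 -32.74695455340799
-90 37 405.0135949649205 39.38780936969381
90 -37 596.9864050350795 7.412190630306192
90 37 580.4765342373303 79.546954553408
```

>>> {"method": "arm_command", "body": {
  "targets": [
    [0,0,10,0,0.65],
    [0,0,20,0,0.6],
    [0,0,30,0,0.57],
    [0,0,36,0,0.55],
    [0,0,36,0,0.55]
  ]
}}

```text
t: 2.2
eef_pos: [500.6, 25.4, 76.8]
tcp_rot: [-3.141, -0.0, 1.796]
ft_force: [1.0, 0.1, 0.3]
opening: 0.554
grip_force: 0.0
```

>>> {"method": "arm_command", "body": {
  "targets": [
    [0,0,0,0,0.55],
    [0,0,0,0,0.55],
    [0,0,0,0,0.55]
  ]
}}

```text
t: 2.5
eef_pos: [501.0, 25.3, 77.8]
tcp_rot: [3.141, 0.0, 1.796]
ft_force: [-0.2, 0.6, -0.1]
opening: 0.551
grip_force: 0.0
```

```bash
python3 -c "
from h import *
rel([501.2,23.4,77])"
```

```text
pos [501.    25.29  77.75] rot [3.141 0.    1.796] toolshift [-1.88 -0.23  0.75] F tool [ 0.61 -0.06  0.06] M [ 0.011 -0.044 -0.008] op 0.5513757351665209 g 0.0 t 2.5
```

>>> {"method": "arm_command", "body": {
  "targets": [
    [-1,0,0,0,0.53],
    [-2,0,0,0,0.52],
    [-2,0,0,0,0.51],
    [-2,0,0,0,0.5],
    [-2,0,0,0,0.5]
  ]
}}

```text
t: 3.0
eef_pos: [501.3, 23.3, 77.4]
tcp_rot: [3.142, -0.0, 1.796]
ft_force: [-0.6, 0.0, 0.5]
opening: 0.501
grip_force: 0.0
```

```bash
python3 -c "
from h import *
rel([501.2,23.4,77])"
```

```text
pos [501.27  23.34  77.42] rot [ 3.142 -0.     1.796] toolshift [ 0.07 -0.06  0.42] F tool [ 0.12 -0.54 -0.47] M [ 0.006 -0.082  0.019] op 0.5010753821153051 g 0.0 t 3.0
```

>>> {"method": "arm_command", "body": {
  "targets": [
    [0,0,0,0,0.49],
    [0,0,0,0,0.48],
    [0,0,0,0,0.475],
    [0,0,0,0,0.47],
    [0,0,0,0,0.463]
  ]
}}

```text
t: 3.5
eef_pos: [501.3, 23.4, 77.5]
tcp_rot: [3.141, -0.0, 1.796]
ft_force: [1.1, 0.0, 0.3]
opening: 0.469
grip_force: 6.8
```

>>> {"method": "arm_command", "body": {
  "targets": [
    [0,0,0,0,0.463],
    [0,0,0,0,0.463],
    [0,0,0,0,0.463]
  ]
}}

```text
t: 3.8
eef_pos: [501.3, 23.4, 77.4]
tcp_rot: [3.141, -0.0, 1.796]
ft_force: [0.9, 1.2, 0.2]
opening: 0.466
grip_force: 7.0
```

```bash
python3 -c "
from h import *
rel([501.2,23.4,77])"
```

```text
pos [501.29  23.38  77.44] rot [ 3.141 -0.     1.796] toolshift [ 0.04 -0.08  0.44] F tool [ 0.99  1.2  -0.16] M [-0.118 -0.08  -0.054] op 0.4663234696471839 g 7.019236832857132 t 3.8
```

>>> {"method": "arm_command", "body": {
  "targets": [
    [0,0,-1,0,0.463],
    [0,0,-2,0,0.463],
    [0,0,-2.5,0,0.463],
    [0,0,-3,0,0.463],
    [0,0,-3,0,0.463]
  ]
}}

```text
t: 4.3
eef_pos: [500.7, 23.4, 80.0]
tcp_rot: [-3.14, -0.001, 1.796]
ft_force: [-1.4, -0.9, -11.8]
opening: 0.464
grip_force: 8.3
```

```bash
python3 -c "
from h import *
rel([501.2,23.4,77])"
```

```text
pos [500.71  23.37  79.96] rot [-3.140e+00 -1.000e-03  1.796e+00] toolshift [-0.08  0.49  2.96] F tool [-0.58 -1.51 11.76] M [ 0.217 -0.15  -0.049] op 0.46404227791566927 g 8.33507314324379 t 4.3
```

>>> {"method": "arm_command", "body": {
  "targets": [
    [0,0.5,1,0,0.463],
    [0,1,1,0,0.463],
    [0,1,1,0,0.463]
  ]
}}

```text
t: 4.6
eef_pos: [502.7, 23.6, 79.7]
tcp_rot: [3.141, 0.0, 1.796]
ft_force: [0.8, 0.3, -2.1]
opening: 0.469
grip_force: 6.5
```

>>> {"method": "arm_command", "body": {
  "targets": [
    [0,0.2,0,0,0.458],
    [0,0.5,0,0,0.453],
    [0,0.5,0,0,0.453]
  ]
}}

```text
t: 4.9
eef_pos: [502.8, 23.7, 79.5]
tcp_rot: [3.141, 0.0, 1.796]
ft_force: [-1.1, 0.1, -1.7]
opening: 0.449
grip_force: 7.2
```

```bash
python3 -c "
from h import *
rel([501.2,23.4,77])"
```

```text
pos [502.83  23.71  79.54] rot [3.141 0.    1.796] toolshift [ 0.06 -1.66  2.54] F tool [ 0.32 -1.03  1.74] M [ 0.138 -0.018 -0.002] op 0.4494136354319297 g 7.236331477761269 t 4.9
```

>>> {"method": "arm_command", "body": {
  "targets": [
    [0,0,-0.5,0,0.453],
    [0,0,-0.8,0,0.453],
    [0,0,-0.8,0,0.453]
  ]
}}

```text
t: 5.2
eef_pos: [502.7, 23.7, 80.0]
tcp_rot: [-3.141, -0.0, 1.796]
ft_force: [0.3, 0.4, -7.4]
opening: 0.453
grip_force: 7.0
```

>>> {"method": "arm_command", "body": {
  "targets": [
    [0,0.2,0,0,0.448],
    [0,0.5,0,0,0.443],
    [0,0.5,0,0,0.443],
    [0,0.5,0,0,0.443]
  ]
}}

```text
t: 5.6
eef_pos: [502.5, 23.8, 80.0]
tcp_rot: [-3.14, -0.0, 1.796]
ft_force: [-3.5, -1.6, -8.5]
opening: 0.447
grip_force: 9.9
```

>>> {"method": "arm_command", "body": {
  "targets": [
    [0,0.2,0,0,0.438],
    [0,0.5,0,0,0.433],
    [0,0.5,0,0,0.433],
    [0,0.5,0,0,0.433]
  ]
}}

```text
t: 6.0
eef_pos: [503.3, 24.0, 80.1]
tcp_rot: [-3.141, -0.0, 1.796]
ft_force: [-5.0, -0.5, -10.0]
opening: 0.433
grip_force: 11.3
```

>>> {"method": "arm_command", "body": {
  "targets": [
    [0,0,1.2,0,0.433],
    [0,0.2,1.2,0,0.428],
    [0,0.5,1.2,0,0.423],
    [0,0.5,1.2,0,0.423]
  ]
}}

```text
t: 6.4
eef_pos: [504.8, 24.0, 79.4]
tcp_rot: [3.14, 0.0, 1.796]
ft_force: [0.1, 0.1, -1.0]
opening: 0.426
grip_force: 9.4
```

>>> {"method": "arm_command", "body": {
  "targets": [
    [0,0,-0.5,0,0.423],
    [0,0,-1,0,0.423],
    [0,0,-1.2,0,0.423]
  ]
}}

```text
t: 6.7
eef_pos: [504.3, 24.0, 80.4]
tcp_rot: [3.141, 0.0, 1.796]
ft_force: [-0.1, -0.1, -2.4]
opening: 0.426
grip_force: 9.4
```

```bash
python3 -c "
from h import *
rel([501.2,23.4,77])"
```

```text
pos [504.3   24.03  80.35] rot [3.141 0.    1.796] toolshift [ 0.08 -3.16  3.35] F tool [-0.04 -0.16  2.43] M [ 0.065 -0.053  0.014] op 0.42570896321236973 g 9.401637017726898 t 6.7
```

>>> {"method": "arm_command", "body": {
  "targets": [
    [0,0,-0.6,0,0.423],
    [0,0,-1,0,0.423],
    [0,0,-1,0,0.423]
  ]
}}

```text
t: 7.0
eef_pos: [504.4, 24.0, 81.1]
tcp_rot: [3.141, -0.0, 1.796]
ft_force: [2.4, 0.4, -4.4]
opening: 0.426
grip_force: 8.8
```

>>> {"method": "arm_command", "body": {
  "targets": [
    [0,0,-0.5,0,0.423],
    [0,0.3,-1,0,0.423],
    [0,0.3,-1,0,0.423]
  ]
}}

```text
t: 7.3
eef_pos: [504.6, 24.1, 82.1]
tcp_rot: [3.141, -0.0, 1.796]
ft_force: [3.5, 0.5, -8.8]
opening: 0.427
grip_force: 6.7
```

```bash
python3 -c "
from h import *
rel([501.2,23.4,77])"
```

```text
pos [504.6   24.1   82.14] rot [ 3.141 -0.     1.796] toolshift [ 0.07 -3.47  5.14] F tool [-0.25  3.54  8.83] M [-0.444 -0.083 -0.026] op 0.42732390544035187 g 6.707074865698814 t 7.3
```

>>> {"method": "arm_command", "body": {
  "targets": [
    [0,0.5,0,0,0.423],
    [0,1,0,0,0.423],
    [0,1.5,0,0,0.423],
    [0,1.5,0,0,0.423]
  ]
}}

```text
t: 7.7
eef_pos: [505.5, 24.5, 82.2]
tcp_rot: [-3.141, -0.0, 1.796]
ft_force: [-1.6, 0.1, -3.6]
opening: 0.428
grip_force: 8.8
```

```bash
python3 -c "
from h import *
rel([501.2,23.4,77])"
```

```text
pos [505.5   24.49  82.19] rot [-3.141 -0.     1.796] toolshift [-0.1  -4.43  5.2 ] F tool [ 0.43 -1.53  3.64] M [ 0.584 -0.048 -0.004] op 0.4279190410090101 g 8.785034716129303 t 7.7
```

>>> {"method": "arm_command", "body": {
  "targets": [
    [0,0.3,-0.5,0,0.423],
    [0,0.5,-1,0,0.423],
    [0,0.8,-1.5,0,0.423],
    [0,1,-2,0,0.423],
    [0,1,-2,0,0.423]
  ]
}}

```text
t: 8.2
eef_pos: [506.9, 24.7, 84.3]
tcp_rot: [3.142, -0.0, 1.796]
ft_force: [-1.9, -0.4, -4.2]
opening: 0.426
grip_force: 8.9
```

```bash
cat >> h.py <<'E'
def st():
    rel([501.3,23.4,77.4]); 
    from scipy.spatial.transform import Rotation as Ro
    s=env.state();R=Ro.from_euler('xyz',s['tcp_rot']).as_matrix();F=R.T@np.array(s['ft_force']);M=R.T@np.array(s['moment']);print('y centre',(M[0]+.3*F[1])/F[2])
E
python3 -c "
from h import *
st()"
```

```text
pos [506.94  24.67  84.29] rot [ 3.142 -0.     1.796] toolshift [ 0.02 -5.78  6.89] F tool [-0.01 -1.93  4.16] M [ 0.599 -0.02  -0.043] op 0.425545966851609 g 8.913850039243698 t 8.2
y centre 0.004999372690454108
```

>>> {"method": "arm_command", "body": {
  "targets": [
    [0,0.4,-1,0,0.423],
    [0,0.8,-2,0,0.423],
    [0,1.1,-3,0,0.423],
    [0,1.5,-4,0,0.423],
    [0,1.5,-4,0,0.423]
  ]
}}

```text
t: 8.7
eef_pos: [508.5, 25.0, 88.4]
tcp_rot: [3.141, -0.0, 1.796]
ft_force: [-1.1, -0.9, -3.8]
opening: 0.426
grip_force: 9.4
```

Run:
```python
from h import *
st()
c=snap('scene','s2')
a=cv2.imread('pics/scene0.png')[215:305,295:385];b=cv2.imread('pics/s2.png')[215:305,295:385]
cv2.imwrite('pics/c4.png',cv2.resize(np.hstack([a,b]),(800,400),interpolation=cv2.INTER_CUBIC))
```

```text
pos [508.49  25.01  88.38] rot [ 3.141 -0.     1.796] toolshift [ 0.04 -7.37 10.97] F tool [-0.6  -1.25  3.85] M [ 0.615 -0.022 -0.025] op 0.4255061964438445 g 9.388497658073902 t 8.7
y centre 0.061982626859567846
```

View pics/c4.png

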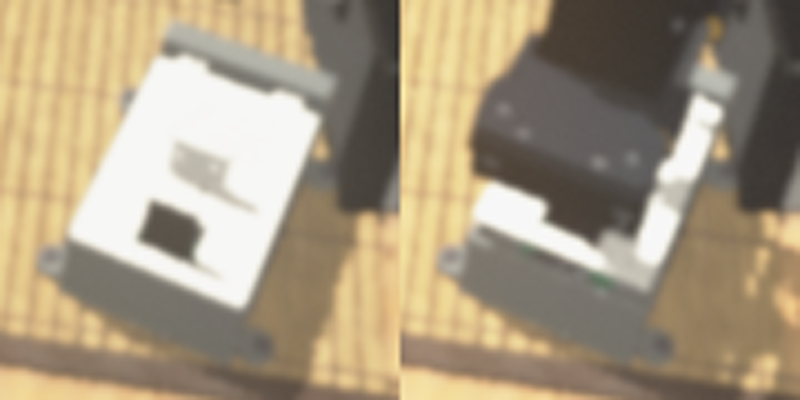

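The right half shows the cover's tab end raised, with a dark gap at its near edge from about (475,230) to (610,285). It is free, so I'll keep swinging.

>>> {"method": "arm_command", "body": {
  "targets": [
    [0,0.5,-1.2,0,0.423],
    [0,1,-2.4,0,0.423],
    [0,1.5,-3.6,0,0.423],
    [0,2,-4.8,0,0.423],
    [0,2.5,-6,0,0.423]
  ]
}}

```text
t: 9.25
eef_pos: [510.9, 25.6, 94.4]
tcp_rot: [3.142, -0.0, 1.796]
ft_force: [-1.6, -1.3, -4.3]
opening: 0.42
grip_force: 9.7
```

```bash
python3 -c "
from h import *
st()"
```

```text
pos [510.86  25.56  94.36] rot [ 3.142 -0.     1.796] toolshift [ 0.03 -9.8  16.96] F tool [-0.91 -1.8   4.33] M [ 0.755 -0.026 -0.042] op 0.42000571798425906 g 9.663031878881156 t 9.25
y centre 0.049473064833406896
```

>>> {"method": "arm_command", "body": {
  "targets": [
    [0,0.5,-1.2,0,0.42],
    [0,1,-2.4,0,0.42],
    [0,1.5,-3.6,0,0.42],
    [0,2,-4.8,0,0.42],
    [0,2.3,-6,0,0.42]
  ]
}}

```text
t: 9.75
eef_pos: [513.2, 26.1, 100.3]
tcp_rot: [3.141, -0.0, 1.796]
ft_force: [-0.8, -0.3, -4.9]
opening: 0.42
grip_force: 10.8
```

Run:
```python
from h import *
st()
a=snap('scene','s3')['frame'][:,:,::-1];b=snap('top','t3')['frame'][:,:,::-1]
a=a[205:295,300:390];b=b[145:235,300:390]
cv2.imwrite('pics/c5.png',cv2.resize(np.hstack([a,b]),(800,400),interpolation=cv2.INTER_CUBIC))
```

```text
pos [513.16  26.09 100.31] rot [ 3.141 -0.     1.796] toolshift [  0.03 -12.17  22.91] F tool [-0.13 -0.85  4.89] M [ 0.584 -0.064  0.072] op 0.42009830175090423 g 10.837747366167605 t 9.75
y centre 0.06706489982963795
```

View pics/c5.png

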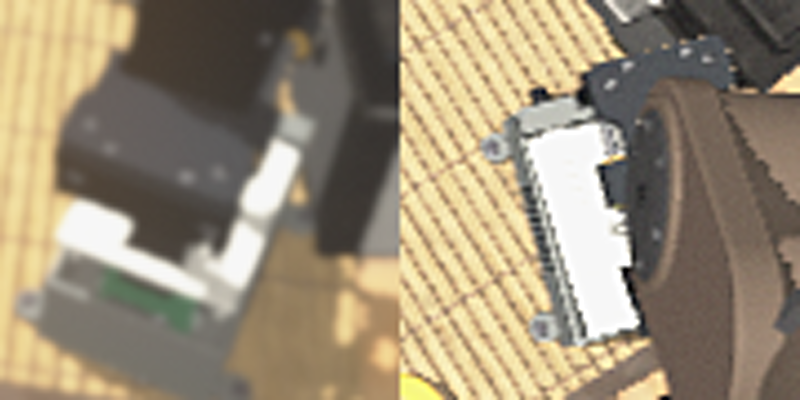

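The left half shows the tab end well up, with the board visible through the gap. Near-edge corners are at about (60,240) and (218,310). I'll estimate the tilt.

Run:
```python
from h import *
S=np.load('pics/s3.npz')
c,s=np.cos(.225),np.sin(.225)
for th in(0,.1,.15,.2,.25):
    out=[]
    for y in(40,-40):
        x,z=-66-62,0+16
        X=62+np.cos(th)*x+np.sin(th)*z; Z=-16-np.sin(th)*x+np.cos(th)*z+46
        p=proj(S,[532.4+c*X-s*y,30.6+s*X+c*y,Z]); out.append(((p+.5-[300,205])*4.444).round())
    print(th,out,X,Z)
```

```text
0 [array([ 47., 285.]), array([219., 357.])] -66.0 46.0
0.1 [array([ 52., 264.]), array([226., 337.])] -63.76319848923806 58.698743975242415
0.15 [array([ 54., 253.]), array([229., 326.])] -62.17168785623582 64.94841820359738
0.2 [array([ 57., 242.]), array([233., 314.])] -60.26981267095795 71.1107395872277
0.25 [array([ 60., 230.]), array([237., 302.])] -58.06232663089016 77.17030553194925
```

>>> {"method": "arm_command", "body": {
  "targets": [
    [0,-1,0,0,0.42],
    [0,-2.5,0,0,0.42],
    [0,-4,0,0,0.42],
    [0,-6,0,0,0.42],
    [0,-8,0,0,0.42]
  ]
}}

```text
t: 10.35
eef_pos: [505.2, 24.2, 100.4]
tcp_rot: [3.141, 0.0, 1.796]
ft_force: [-0.4, -0.0, -2.0]
opening: 0.423
grip_force: 11.6
```

```bash
python3 -c "
from h import *
st()"
```

```text
pos [505.24  24.22 100.41] rot [3.141 0.    1.796] toolshift [ 0.08 -4.04 23.01] F tool [ 0.07 -0.36  2.04] M [ 0.064 -0.082 -0.004] op 0.42282877575286654 g 11.636757189407945 t 10.35
y centre -0.02153220774815046
```

>>> {"method": "arm_command", "body": {
  "targets": [
    [0,-2,0,0,0.42],
    [0,-4,0,0,0.42],
    [0,-6,0,0,0.42],
    [0,-8,0,0,0.42],
    [0,-10,0,0,0.42]
  ]
}}

```text
t: 10.85
eef_pos: [496.6, 22.0, 100.7]
tcp_rot: [3.138, 0.001, 1.796]
ft_force: [5.9, 2.7, 1.8]
opening: 0.421
grip_force: 14.5
```

```bash
python3 -c "
from h import *
st()"
```

```text
pos [496.56  22.01 100.67] rot [3.138e+00 1.000e-03 1.796e+00] toolshift [ 0.31  4.86 23.29] F tool [ 1.26  6.39 -1.75] M [-1.234  0.086  0.023] op 0.4208754767696952 g 14.475105232559144 t 10.85
y centre -0.389430550484326
```

>>> {"method": "arm_command", "body": {
  "targets": [
    [0,1,0,0,0.42],
    [0,2,0,0,0.42],
    [0,2,0,0,0.42]
  ]
}}

```text
t: 11.15
eef_pos: [497.2, 22.5, 100.1]
tcp_rot: [-3.141, -0.0, 1.796]
ft_force: [0.8, -0.1, -0.7]
opening: 0.422
grip_force: 11.9
```

Run:
```python
from h import *
st()
a=snap('scene','s4')['frame'][:,:,::-1];b=snap('top','t4')['frame'][:,:,::-1]
a=a[205:295,290:380];b=b[145:235,300:390]
cv2.imwrite('pics/c6.png',cv2.resize(np.hstack([a,b]),(800,400),interpolation=cv2.INTER_CUBIC))
```

```text
pos [497.24  22.48 100.07] rot [-3.141 -0.     1.796] toolshift [-2.000e-02  4.180e+00  2.267e+01] F tool [-0.24  0.76  0.75] M [-0.052 -0.118 -0.005] op 0.4222957576073805 g 11.860729954205453 t 11.15
y centre 0.23475234910751608
```

View pics/c6.png

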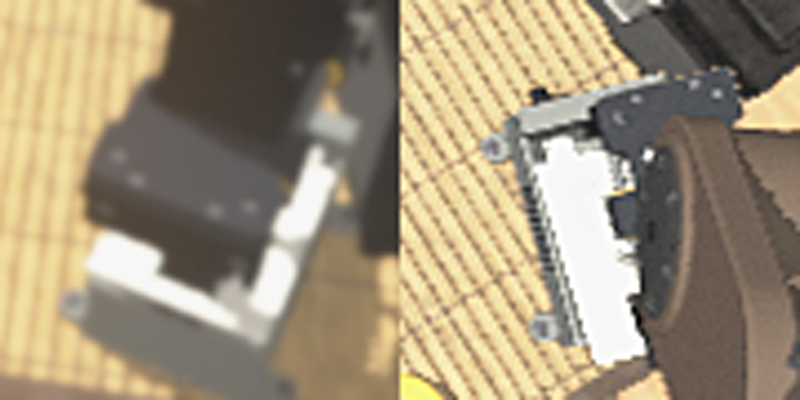

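Lugs now appear clear of the lip in the top view. Tab-end left corner: scene (88,268), top (197,362). Slot-end left corner: top (147,140). Solving for where the cover sits.

Run:
```python
from h import *
S=np.load('pics/s4.npz');T=np.load('pics/t4.npz')
c,s=np.cos(.225),np.sin(.225)
def bw(X,y,Z): return [532.4+c*X-s*y,30.6+s*X+c*y,Z]
for X in(-74,-78,-82):
  for Z in(52,60,68,76):
    print('tab',X,Z,((proj(S,bw(X,40,Z))+.5-[290,205])*4.444).round(),((proj(T,bw(X,40,Z))+.5-[300,145])*4.444).round())
for X in(30,34,38,42):
  for Z in(50,60,70): print('slot',X,Z,((proj(T,bw(X,40,Z))+.5-[300,145])*4.444).round())
```

```text
tab -74 52 [ 86. 290.] [189. 360.]
tab -74 60 [ 87. 280.] [192. 360.]
tab -74 68 [ 89. 269.] [195. 360.]
tab -74 76 [ 91. 259.] [198. 360.]
tab -78 52 [ 82. 297.] [191. 367.]
tab -78 60 [ 84. 287.] [194. 367.]
tab -78 68 [ 86. 276.] [197. 367.]
tab -78 76 [ 87. 266.] [200. 367.]
tab -82 52 [ 79. 304.] [192. 374.]
tab -82 60 [ 80. 294.] [196. 374.]
tab -82 68 [ 82. 283.] [199. 374.]
tab -82 76 [ 84. 272.] [202. 375.]
slot 30 50 [139. 179.]
slot 30 60 [142. 178.]
slot 30 70 [145. 176.]
slot 34 50 [137. 172.]
slot 34 60 [140. 171.]
slot 34 70 [143. 169.]
slot 38 50 [135. 166.]
slot 38 60 [138. 164.]
slot 38 70 [142. 162.]
slot 42 50 [133. 159.]
slot 42 60 [136. 157.]
slot 42 70 [140. 155.]
```

>>> {"method": "arm_command", "body": {
  "targets": [
    [0,0,-2,0,0.42],
    [0,0,-4,0,0.42],
    [0,0,-6,0,0.42],
    [0,0,-8,0,0.42]
  ]
}}

```text
t: 11.65
eef_pos: [497.4, 22.5, 108.4]
tcp_rot: [-3.141, -0.0, 1.796]
ft_force: [-0.4, -0.1, -2.1]
opening: 0.416
grip_force: 11.4
```

```bash
python3 -c "
from h import *
st()"
```

```text
pos [497.35  22.48 108.41] rot [-3.141 -0.     1.796] toolshift [1.000e-02 4.060e+00 3.101e+01] F tool [-0.05 -0.41  2.11] M [ 0.023 -0.076  0.06 ] op 0.41585558862165256 g 11.400168263353407 t 11.65
y centre -0.04678835901381822
```

>>> {"method": "arm_command", "body": {
  "targets": [
    [0,-2,-8,0,0.41],
    [0,-6,-18,0,0.4],
    [0,-10,-32,0,0.4],
    [0,-10,-48,0,0.4],
    [0,-10,-60,0,0.4]
  ]
}}

```text
t: 12.15
eef_pos: [487.5, 20.2, 169.9]
tcp_rot: [3.14, 0.0, 1.796]
ft_force: [-0.1, 0.7, -2.4]
opening: 0.402
grip_force: 13.0
```

Run:
```python
from h import *
st()
a=snap('scene','s5')['frame'][:,:,::-1];b=snap('top','t5')['frame'][:,:,::-1]
a=a[165:285,270:390];b=b[145:265,290:410]
cv2.imwrite('pics/c7.png',cv2.resize(np.hstack([a,b]),(800,400),interpolation=cv2.INTER_CUBIC))
```

```text
pos [487.47  20.18 169.92] rot [3.14  0.    1.796] toolshift [7.000e-02 1.409e+01 9.254e+01] F tool [0.7  0.05 2.39] M [ 0.056 -0.058 -0.017] op 0.40221330615946643 g 12.99324369058013 t 12.15
y centre 0.029925526673794275
```

View pics/c7.png

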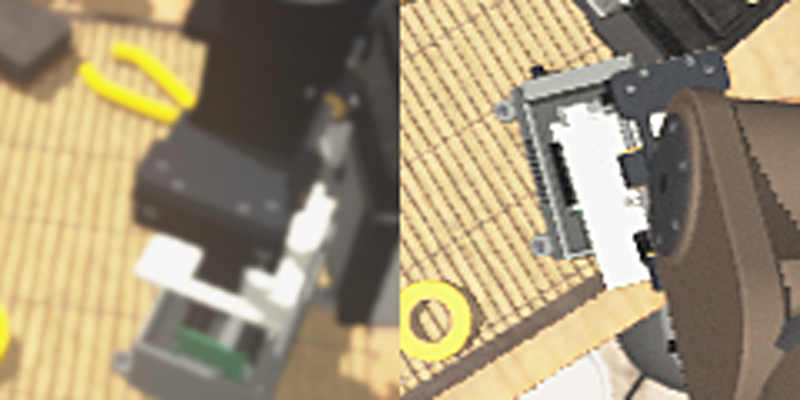

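The cover is clear of the box and hanging level (scene near edge about (140,270)–(265,320)). Carry it to the pad.

>>> {"method": "arm_command", "body": {
  "targets": [
    [10,0,0,0,0.4],
    [30,0,0,0,0.4],
    [60,-1,0,0,0.4],
    [92,-1,0,0,0.4],
    [124,-1,0,0,0.4]
  ]
}}

```text
t: 12.75
eef_pos: [457.9, 142.3, 167.6]
tcp_rot: [-3.14, -0.0, 1.796]
ft_force: [0.8, -0.3, -2.2]
opening: 0.404
grip_force: 13.0
```

>>> {"method": "arm_command", "body": {
  "targets": [
    [32,0,0,0,0.4],
    [64,-1,0,0,0.4],
    [96,-1,0,0,0.4],
    [126,-2,0,0,0.4],
    [150,-2,0,0,0.4]
  ]
}}

```text
t: 13.25
eef_pos: [422.0, 288.4, 167.5]
tcp_rot: [-3.14, 0.0, 1.797]
ft_force: [-0.5, -0.3, -1.6]
opening: 0.404
grip_force: 13.0
```

>>> {"method": "arm_command", "body": {
  "targets": [
    [15,0,0,0,0.4],
    [25,0,10,0,0.4],
    [30,0,25,0,0.4],
    [30,0,40,0,0.4],
    [30,0,50,0,0.4]
  ]
}}

```text
t: 13.75
eef_pos: [416.3, 315.4, 116.5]
tcp_rot: [-3.14, 0.001, 1.796]
ft_force: [-0.1, -0.1, -1.0]
opening: 0.4
grip_force: 13.0
```

Run:
```python
from h import *
st(); rel([416.4,316.5,59])
a=snap('scene','s6')['frame'][:,:,::-1];b=snap('top','t6')['frame'][:,:,::-1]
a=a[140:290,130:280];b=b[160:310,170:320]
cv2.imwrite('pics/c8.png',cv2.resize(np.hstack([a,b]),(800,400),interpolation=cv2.INTER_CUBIC))
```

```text
pos [416.33 315.36 116.54] rot [-3.140e+00  1.000e-03  1.796e+00] toolshift [-303.54   17.67   39.28] F tool [-0.06 -0.08  1.01] M [ 0.113 -0.043 -0.046] op 0.3999191218881142 g 12.989173270761967 t 13.75
y centre 0.08635050043975616
pos [416.33 315.36 116.54] rot [-3.140e+00  1.000e-03  1.796e+00] toolshift [ 1.13  0.42 57.54] F tool [-0.06 -0.08  1.01] M [ 0.113 -0.043 -0.046] op 0.3999191218881142 g 12.989173270761967 t 13.75
```

View pics/c8.png

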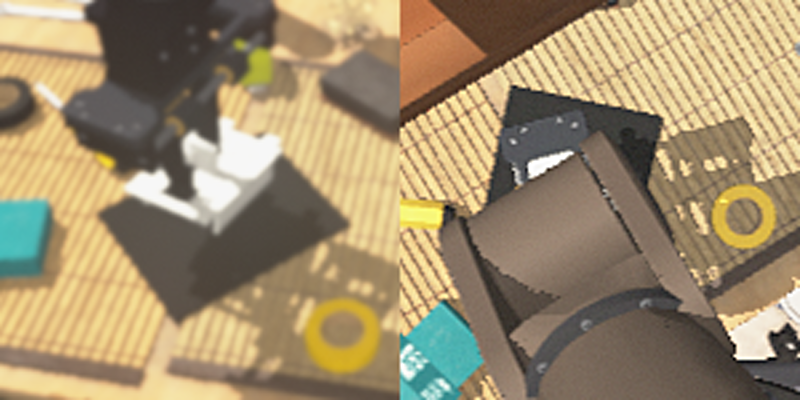

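The cover is held about level over the pad (scene, about (205,180) in the left half). Lowering, slowly at the end.

>>> {"method": "arm_command", "body": {
  "targets": [
    [0,0,10,0,0.4],
    [0.5,0,22,0,0.4],
    [1,0,34,0,0.4],
    [1,0,42,0,0.4],
    [1,0,46,0,0.4]
  ]
}}

```text
t: 14.35
eef_pos: [416.1, 316.6, 71.3]
tcp_rot: [-3.14, 0.0, 1.796]
ft_force: [-2.6, 0.5, 2.7]
opening: 0.4
grip_force: 11.2
```

>>> {"method": "arm_command", "body": {
  "targets": [
    [0,0,1,0,0.4],
    [0,0,2,0,0.4],
    [0,0,3,0,0.4],
    [0,0,4,0,0.4],
    [0,0,4,0,0.4]
  ]
}}

```text
t: 14.85
eef_pos: [416.7, 316.9, 68.4]
tcp_rot: [3.141, -0.0, 1.796]
ft_force: [-3.0, -0.1, 2.7]
opening: 0.399
grip_force: 11.1
```

>>> {"method": "arm_command", "body": {
  "targets": [
    [0,0,1,0,0.4],
    [0,0,2,0,0.4],
    [0,0,3,0,0.4],
    [0,0,3,0,0.4]
  ]
}}

```text
t: 15.25
eef_pos: [416.6, 316.9, 65.1]
tcp_rot: [-3.142, -0.0, 1.796]
ft_force: [-1.1, -0.3, 1.7]
opening: 0.402
grip_force: 10.8
```

>>> {"method": "arm_command", "body": {
  "targets": [
    [0,0,1,0,0.4],
    [0,0,2,0,0.4],
    [0,0,2,0,0.4]
  ]
}}

```text
t: 15.55
eef_pos: [416.6, 316.8, 63.1]
tcp_rot: [-3.142, -0.0, 1.796]
ft_force: [-1.0, -0.4, 0.9]
opening: 0.399
grip_force: 10.6
```

>>> {"method": "arm_command", "body": {
  "targets": [
    [0,0,1,0,0.4],
    [0,0,2,0,0.4],
    [0,0,2,0,0.4]
  ]
}}

```text
t: 15.85
eef_pos: [416.6, 316.9, 61.1]
tcp_rot: [3.142, -0.0, 1.796]
ft_force: [-0.1, -0.6, 0.7]
opening: 0.4
grip_force: 10.6
```

Run:
```python
from h import *
rel([416.4,316.5,59])
a=snap('scene','s7')['frame'][:,:,::-1]
cv2.imwrite('pics/c9.png',cv2.resize(a[165:265,150:250],(600,600),interpolation=cv2.INTER_CUBIC))
```

```text
pos [416.59 316.86  61.12] rot [ 3.142 -0.     1.796] toolshift [-0.31 -0.26  2.12] F tool [-0.58 -0.28 -0.7 ] M [ 0.249 -0.038 -0.007] op 0.39963794189587104 g 10.580085664987564 t 15.85
```

View pics/c9.png

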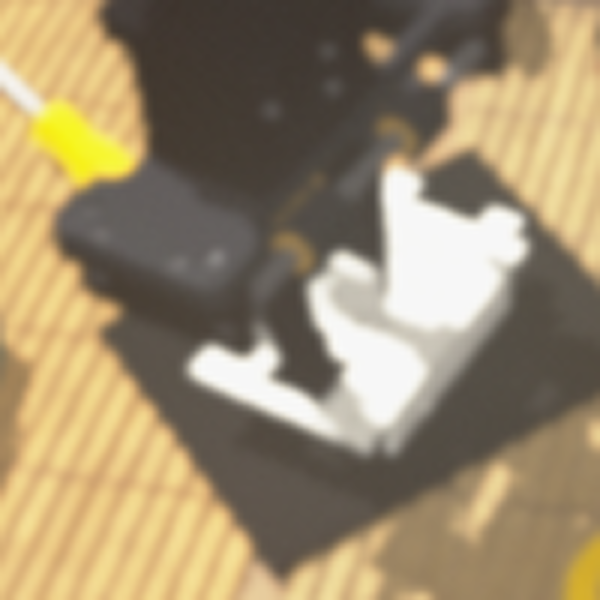

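The cover's far end rests on the pad while the tab end (corners about (190,370) and (370,450)) still seems slightly raised. Lowering further.

>>> {"method": "arm_command", "body": {
  "targets": [
    [0,0,1,0,0.4],
    [0,0,2,0,0.4],
    [0,0,2,0,0.4]
  ]
}}

```text
t: 16.2
eef_pos: [416.6, 316.9, 59.7]
tcp_rot: [3.141, -0.0, 1.796]
ft_force: [-2.8, -0.6, 9.0]
opening: 0.4
grip_force: 9.7
```

>>> {"method": "arm_command", "body": {
  "targets": [
    [0,0,1,0,0.4],
    [0,0,1.5,0,0.4],
    [0,0,1.5,0,0.4]
  ]
}}

```text
t: 16.5
eef_pos: [416.6, 317.0, 58.4]
tcp_rot: [3.141, -0.0, 1.796]
ft_force: [-4.8, -0.3, 12.0]
opening: 0.4
grip_force: 9.3
```

>>> {"method": "arm_command", "body": {
  "targets": [
    [0,0,-0.8,0,0.41],
    [0,0,-0.8,0,0.43],
    [0,0,-0.8,0,0.45],
    [0,0,-0.8,0,0.47],
    [0,0,-0.8,0,0.49]
  ]
}}

```text
t: 17.0
eef_pos: [416.5, 316.8, 58.5]
tcp_rot: [-3.141, 0.0, 1.796]
ft_force: [-1.8, 0.1, 2.6]
opening: 0.483
grip_force: 4.0
```

>>> {"method": "arm_command", "body": {
  "targets": [
    [0,0,0,0,0.52],
    [0,0,0,0,0.56],
    [0,0,0,0,0.6],
    [0,0,0,0,0.62],
    [0,0,0,0,0.62]
  ]
}}

```text
t: 17.5
eef_pos: [416.7, 316.9, 58.5]
tcp_rot: [3.141, -0.0, 1.796]
ft_force: [0.4, 0.2, 0.4]
opening: 0.617
grip_force: 0.0
```

```bash
python3 -c "
from h import *
rel([416.4,316.5,59])"
```

```text
pos [416.66 316.88  58.53] rot [ 3.141 -0.     1.796] toolshift [-0.31 -0.34 -0.47] F tool [ 0.08  0.47 -0.38] M [ 0.035 -0.055  0.002] op 0.6165889929393851 g 0.0 t 17.5
```

Released, no forces on the tool. Rise straight, then step aside to see.

>>> {"method": "arm_command", "body": {
  "targets": [
    [0,0,-8,0,0.65],
    [0,0,-20,0,0.7],
    [0,0,-45,0,0.7],
    [0,0,-80,0,0.7],
    [0,0,-120,0,0.7]
  ]
}}

```text
t: 18.0
eef_pos: [416.2, 316.6, 180.3]
tcp_rot: [-3.141, 0.0, 1.796]
ft_force: [1.5, 0.3, 0.5]
opening: 0.7
grip_force: 0.0
```

>>> {"method": "arm_command", "body": {
  "targets": [
    [40,0,0,0,0.7],
    [85,0,0,0,0.7],
    [130,0,0,0,0.7],
    [175,0,0,0,0.7],
    [210,0,0,0,0.7]
  ]
}}

```text
t: 18.5
eef_pos: [368.6, 523.8, 179.9]
tcp_rot: [3.14, -0.001, 1.797]
ft_force: [1.0, -0.3, 0.4]
opening: 0.7
grip_force: 0.0
```

Run:
```python
from h import *
st()
a=snap('scene','s8')['frame'][:,:,::-1];b=snap('top','t8')['frame'][:,:,::-1]
a=a[175:275,150:250];b=b[180:280,185:285]
cv2.imwrite('pics/c10.png',cv2.resize(np.hstack([a,b]),(800,400),interpolation=cv2.INTER_CUBIC))
```

```text
pos [368.61 523.77 179.93] rot [ 3.140e+00 -1.000e-03  1.797e+00] toolshift [-517.48   16.85  102.06] F tool [-0.57  0.95 -0.37] M [ 0.059 -0.047 -0.042] op 0.699794963610366 g 0.0 t 18.5
y centre -0.9287897154077265
```

View pics/c10.png

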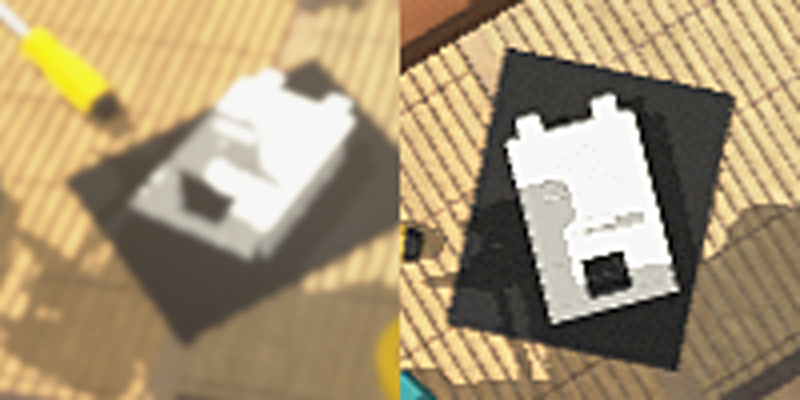

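The cover lies flat and right way up on the pad. In the top view the plate centre is at about (594,218) and the pad centre at (593,210). Handing in.

```bash
python3 -c "
from cell import env
print(env.job_done())"
```

```text
the job is handed in; nothing more can be done
None
```

I took the cover off the box and laid it flat, right way up and near the middle of the pad, then handed the job in at about 19 s; no verdict came back.

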